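Start the bench-pin clamp screw square with the T-key

ROBOT

A 6-joint arm with a two-finger parallel gripper is mounted at the origin on the work surface. World frame = base frame: x ahead of the robot, y to its left, z up, the work surface at z = 0. Lengths are in m, angles in rad, forces in N, time in s.
With the tool pointing down it reaches from about 0.15 to 0.775 m from the base axis. Payload 6.1 kg.
Tool frame: the origin (TCP) lies midway between the tips of the shut fingers; the grasp point (between the pads) lies r.grasp_offset behind it (r.grasp_offset is the distance from the TCP to the grasp point, in m); z points along the fingers, y is the line along which they close (so a half turn about z gives the same grasp; the last joint's range is limited). The gripper opens to 85 mm and grips with 20 to 120 N. Pads are 22 mm wide; open, the fingers measure 114 mm over their backs; the gripper's body (76 mm by 85 mm) begins 54 mm behind the grasp point. The pads swing forward as they close: fully open they stand 13 mm farther back than shut.
Start: joints at [-1.303, 0.126, -0.04, 1.405, 0, 1.571], TCP at [0.139, -0.506, 0.231] pointing down, gripper open.
Joint ranges: [-2.72, 2.72], [-0.95, 1.95], [-1.27, 1.35], [-1.78, 2.02], [-1.46, 1.47], [-3.14, 3.14]. Speed limits (rad/s): [2.39, 2.39, 3.01, 3.14, 3.14, 3.14].

INTERFACE

Orientations are given as a unit quaternion [w, x, y, z].
In Python, from station import r gives the robot as it stands. Calls block until the motion is done:
- r.reach(position, orientation): joint-space move of the TCP to a pose.
- r.move_linear(position, rotation=None, rate=0.15, stop_force=None): straight line of the TCP; rotation=None keeps the orientation; rate is the mean speed in m/s. With stop_force (N) it stops when the force on the tool has changed by that much, and returns True; else False.
- r.goto_joints(angles): joint-space move.
- r.gripper_to(opening, strength=None): finger opening in m; strength is the grip in N (None keeps the last); returns when the fingers have stopped.
- r.dwell(seconds).
- r.ik(position, orientation): joint angles nearest the present ones, or None.
- r.snapshot(name): name is "scene" or "top" or "wrist"; returns a dict with "frame" (420x560x3 uint8, red, green, blue), "camera_matrix" (3x3 intrinsics, pixels), "rvec" (rotation vector, rad) and "tvec" (3), from world to camera coordinates, as OpenCV has them. Camera axes: x right, y down, z forward; pixel columns grow to the right and rows downward; lengths in m; the calibration is good to about 2 mm. The wrist camera is an equidistant fisheye: a pixel r from the principal point sees the ray r / f radians off the axis. A picture is of the moment at which its call begins. There is no depth.
A pose or a line that the arm cannot do raises r.PlanningError and nothing moves.
- r.finish_job(): hands the job in; it is judged then, once.
Readings, each from a call of its own:
- r.read_t(): time.
- r.read_joint_pos(): joint angles.
- r.read_qvel(): joint speeds.
- r.read_effort(): joint torques, N m.
- r.read_tcp_pos(): TCP position.
- r.read_eef_rot(): TCP orientation.
- r.read_ft_force(): force on the tool from outside, world axes, zero at the start.
- r.read_wrist_torque(): the same for the moment, N m.
- r.read_width(): finger opening in m.
- r.read_grasp_force(): force on a finger pad.
Only numpy, scipy, OpenCV 4.12 (cv2) and the standard library are available. Lean on these libraries where they do the work, as an engineer would, in place of code of your own. Each camera call takes 0.05 s, during which the arm holds its last target. There are 200 camera calls.

TASK

Lift the red-winged socket key out of its wooden stand and fit it right down over the square brass head of the clamp screw, feeling for the flats rather than forcing it. The screw only leans loosely in its hole, so bring it upright with the key before the first turn, then turn it clockwise about a quarter turn to start the thread, keeping it square. Let go and leave the key standing on the screw; do not press hard or disturb the other things on the bench.

Things in the scene. Friction and masses are not known exactly. Their poses are not given: they have to be found in the camera images.
- key: Steel square-socket key, 0.2 kg, upright in the stand at the start. Origin: centre of the socket's mouth at its lower end; z up along the stem. Socket 24 mm square outside, with a 13.2 mm square hole 15.5 mm deep, mouth chamfered 2 mm, sides parallel to the key's x and y. Stem 13 mm thick. Red wing on top: 50 mm along x, 12 mm thick (y), 60 to 96 mm above the origin.
- key_wing (a point): Centre of the key's red wing, 78 mm above the key's mouth; axes as the key's: x along the wing, y through its 12 mm thickness.
- stand: Fixed wooden stand, 30 mm high. Origin under the key's hole, at table level. The key stands in a square hole (28 mm wide, floor 6 mm above the table). The block is 60 mm by 60 mm about the hole and runs on 100 mm to +y from the hole, where short steel punches reach 42 mm height.
- clamp: Fixed steel clamp holding a wooden bench pin. Foot 130 mm (x) by 90 mm (y), centred on the origin, at table level; its flat top is 50 mm above the table. The pin sticks out to -x, up to 34 mm high. The screw hole is over the origin.
- hole (a point): Mouth of the threaded hole in the clamp's top, 50 mm above the table; z is the hole's axis, straight up, where the screw's axis must lie. The screw tips loosely about this point: about 2 N sideways on its head moves it, and it stays where left. It starts leaning 3 to 5.2 degrees; it can lean 7 degrees each way.
- screw_axis (a point): Top centre of the screw's head, 38 mm from the hole's mouth; z is the screw's axis. Leans with the screw but does not spin with it and does not show its flats, which may face any way. Head: brass, 12 mm square, 14 mm high, bevelled top, on a round flange 25 mm across whose top is 24 mm from the hole's mouth: the key is right down when its mouth rests on the flange.
- screw (a joint): Turn of the screw (rad), 0 at the start, growing clockwise seen from above, at most 2.8; the screw does not turn backwards past 0. About 0.2 N m turns it and it sinks 1 mm per rad. Started square means 1.2 to 2.2 rad with the screw upright.
- mandrel: Bystander: steel ring cone, 44 mm foot, 90 mm high, origin under its centre.
- bench_block: Bystander: flat steel block 70 x 70 x 20 mm, origin under its centre.
- hammer: Bystander: small hammer, 240 mm long, lying.
- jar: Bystander: glass jar, 56 mm across, 60 mm high, origin under its centre.
- dapping: Bystander: brass cube 50 mm, origin under its centre.
- ring_dish: Bystander: blue dish 80 mm across, 22 mm high, origin under its centre.
- spare_screw: Bystander: another clamp screw, 54 mm long, lying on the table near the clamp.

How it is judged:
On the way, in this order (a step that is already met when the one before it is completed fails the run):
1. the key is right down on the screw's head and the screw stands square, before it has been turned (horizontal distance between key and hole below 0.004 m and z of key in the frame of hole below 0.0275 m and angle between the z axis of key and the z axis of hole, either way round below 0.1 rad and angle between the z axis of screw_axis and the z axis of hole, either way round below 0.04 rad and value of joint screw below 0.1 rad), for 0.2 s.
2. the screw has been turned clockwise about a quarter turn (value of joint screw above 1.2 rad), for 0.1 s.
At the end, for the whole second after the job is handed in: The screw is turned 1.2 to 2.2 rad clockwise and within 0.04 rad (2.3 degrees) of upright; the key stands on it at rest, its mouth within 4 mm of the hole's axis, less than 27.5 mm above the hole's mouth, within 0.1 rad of upright (horizontal distance between key and hole below 0.004 m and z of key in the frame of hole below 0.0275 m and angle between the z axis of key and the z axis of hole, either way round below 0.1 rad and angle between the z axis of screw_axis and the z axis of hole, either way round below 0.04 rad and value of joint screw between 1.2 and 2.2 rad and linear speed of key below 0.01 m/s); the robot touches nothing.
It fails at once if the screw is turned past 0.25 rad while leaning more than 0.04 rad from the hole's axis (cross-threaded) (value of joint screw above 0.25 rad and not (angle between the z axis of screw_axis and the z axis of hole, either way round below 0.04 rad)).
It fails at once if the key presses on the clamp and screw with more than 60 N in all (contact force between key and clamp above 60 N).
It fails at once if the screw is turned more than 2.4 rad (value of joint screw above 2.4 rad).
It fails at once if the robot itself pushes on the clamp or its screw (contact force between the arm and clamp above 10 N).
It fails at once if a bystander is moved more than 25 mm (distance of any of mandrel, bench_block, hammer, jar, dapping, ring_dish, spare_screw from where it was at the start of the episode above 0.025 m).
It also fails if it takes over 72 s, if anything falls off the work surface, if the arm or the gripper's body presses on something with over 40 N, if the wrist force passes 120 N, or if a joint passes its speed limit or range.

## Working session

There is one attempt and no reset: what is moved stays moved. The work goes in short steps, each a Python script; the robot and the scene stay as the last script left them, time stands still between calls to the robot, and variables do not carry over. Pictures are saved under pics/ and viewed, at most 10 in all, crops included, and the job is handed in when it is done.

```bash
mkdir -p pics; ls; python3 - <<'E'
from station import r
import cv2,numpy as np
for n in ("scene","top"):
    s=r.snapshot(n); cv2.imwrite(f"pics/{n}0.png",s["frame"][...,::-1]); np.savez(f"pics/{n}0.npz",**s)
    R=cv2.Rodrigues(np.array(s["rvec"]))[0]; print(n,s["camera_matrix"],-R.T@np.array(s["tvec"]).ravel(), R)
print(r.grasp_offset,r.read_eef_rot(),r.read_t())
E
```

```text
pics
scene [[390.33348029   0.         278.17220734]
 [  0.         390.33348029 210.31312332]
 [  0.           0.           1.        ]] [0.92866466 0.57204535 0.80857879] [[-0.79995749  0.60005165 -0.00245487]
 [ 0.42954511  0.56978085 -0.7006003 ]
 [-0.41899763 -0.56150494 -0.71354971]]
top [[513.10103513   0.         279.22189296]
 [  0.         513.10103513 213.80056997]
 [  0.           0.           1.        ]] [0.41523644 0.02193565 1.7499316 ] [[ 0.00377582 -0.99986576  0.0159439 ]
 [-0.99819427 -0.00472439 -0.05988226]
 [ 0.05994955 -0.01568901 -0.99807811]]
0.0187 [-7.00263397e-04  9.91047123e-01  1.33510673e-01 -1.02144101e-04] 0.1
```

View pics/top0.png

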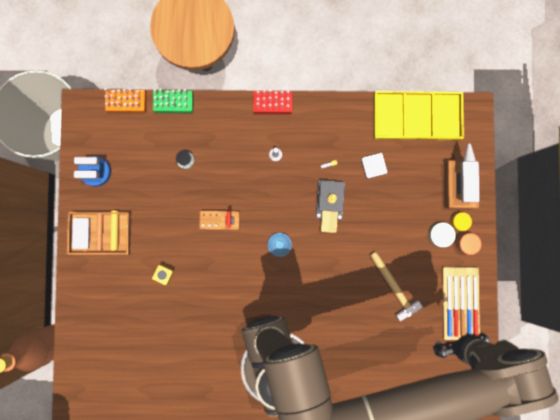

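View pics/scene0.png

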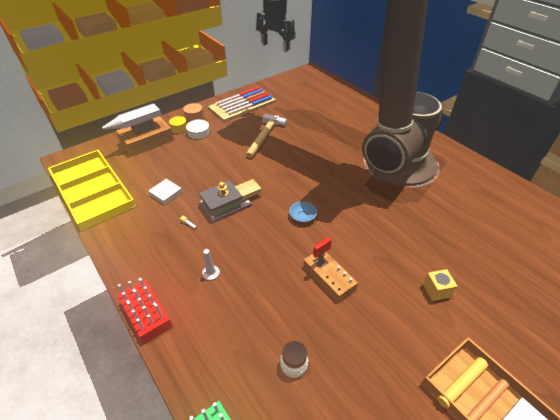

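The top view shows the key's red wing near (229,218) on the stand (219,219), and the clamp at (331,200) with the brass screw head at about (332,199). In the scene view they are at (322,248) and (223,188). Next I'll triangulate both roughly and look closer with the wrist camera.

```bash
cat > h.py <<'E'
import cv2,numpy as np
from scipy.spatial.transform import Rotation as Rot
def cam(s):
    R=cv2.Rodrigues(np.array(s["rvec"],float))[0]; return R,np.array(s["tvec"],float).ravel(),np.array(s["camera_matrix"])
def ray(s,uv,fish=False):
    R,t,K=cam(s); x=np.array([(uv[0]-K[0,2])/K[0,0],(uv[1]-K[1,2])/K[1,1]])
    if fish:
        th=np.linalg.norm(x); d=np.r_[x/max(th,1e-9)*np.sin(th),np.cos(th)]
    else: d=np.r_[x,1]
    d=R.T@d; return -R.T@t,d/np.linalg.norm(d)
def onz(s,uv,z,fish=False):
    o,d=ray(s,uv,fish); return o+d*(z-o[2])/d[2]
def tri(rs):
    A=sum(np.eye(3)-np.outer(d,d) for o,d in rs); b=sum((np.eye(3)-np.outer(d,d))@o for o,d in rs)
    return np.linalg.solve(A,b)
def proj(s,p,fish=False):
    R,t,K=cam(s); c=R@np.asarray(p)+t
    if fish:
        a=np.hypot(c[0],c[1]); th=np.arctan2(a,c[2]); x=c[:2]/max(a,1e-9)*th
    else: x=c[:2]/c[2]
    return x*[K[0,0],K[1,1]]+K[:2,2]
def hsvmask(s,lo,hi,near,rad):
    h=cv2.cvtColor(np.ascontiguousarray(s["frame"]),cv2.COLOR_RGB2HSV); h[...,0]=(h[...,0].astype(int)+90)%180
    m=cv2.inRange(h,np.array(lo),np.array(hi)); w=np.zeros_like(m); cv2.circle(w,tuple(int(v) for v in near),rad,255,-1); return m&w
def cen(m):
    v,u=np.nonzero(m); return np.array([u.mean(),v.mean()]),len(u)
def quat(yaw):  # tool down, tool y axis along world direction yaw
    # R columns: x=(sin,-cos... ) z down
    y=np.array([np.cos(yaw),np.sin(yaw),0]); z=np.array([0,0,-1.]); x=np.cross(y,z)
    q=Rot.from_matrix(np.c_[x,y,z]).as_quat(); return np.r_[q[3],q[:3]]
E
python3 - <<'E'
from h import *
from station import r
S={n:dict(np.load(f"pics/{n}0.npz")) for n in("top","scene")}
def T(lo,hi,a,ra,b,rb,name):
    ca,na=cen(hsvmask(S["top"],lo,hi,a,ra)); cb,nb=cen(hsvmask(S["scene"],lo,hi,b,rb))
    p=tri([ray(S["top"],ca),ray(S["scene"],cb)]); print(name,ca,na,cb,nb,p); return p
# hue shifted by 90: red ->90, yellow(25)->115
k=T((84,180,90),(94,255,255),(229,218),14,(322,248),14,"wing")
c=T((108,130,140),(125,255,255),(332,199),7,(223,188),9,"screw")
for n,p in(("key",k),("clamp",c)):
    for y in (np.pi/2,-np.pi/2,0):
        q=r.ik([p[0]-.04,p[1],.28],quat(y)); print(n,y,q)
E
```

```text
wing [227.66666667 217.40740741] 27 [321.93785311 246.17514124] 177 [0.50012266 0.16435921 0.09427767]
screw [330.27272727 197.96969697] 33 [222.86046512 187.8372093 ] 43 [ 0.56809626 -0.17149549  0.07276658]
key 1.5707963267948966 [ 0.34308117  0.06205571 -0.00379859  1.50494202  0.          0.34308117]
key -1.5707963267948966 [ 0.34308117  0.06205571 -0.00379859  1.50494202  0.         -2.79851148]
key 0 [ 0.34308117  0.06205571 -0.00379859  1.50494202  0.          1.9138775 ]
clamp 1.5707963267948966 [-0.3139993   0.1906059   0.14363364  1.52382407  0.         -0.3139993 ]
clamp -1.5707963267948966 [-0.3139993   0.1906059   0.14363364  1.52382407  0.          2.82759335]
clamp 0 [-0.3139993   0.1906059   0.14363364  1.52382407  0.          1.25679703]
```

```bash
python3 - <<'E'
from h import *
from station import r
def shot(n):
    s=r.snapshot("wrist"); np.savez(f"pics/{n}.npz",**s); R,t,K=cam(s); print(n,-R.T@t,R[2],K[0],r.read_tcp_pos())
    return s["frame"][...,::-1]
out=[]
for n,p in(("c",[.568,-.171]),("k",[.50,.164])):
    r.reach([p[0],p[1],.26],quat(np.pi/2)); out.append(shot(n+"1"))
    r.reach([p[0]-.08,p[1],.26],quat(np.pi/2)); out.append(shot(n+"2"))
im=np.vstack([np.hstack(out[:2]),np.hstack(out[2:])]); cv2.imwrite("pics/w.png",cv2.resize(im,(800,600),interpolation=cv2.INTER_AREA)); print(r.read_t())
E
```

```text
c1 [ 0.49313934 -0.17255532  0.4025363 ] [ 0.29301315 -0.00125092 -0.95610759] [325.1922621    0.         281.00884451] [ 0.56768904 -0.17176784  0.25998212]
c2 [ 0.41221374 -0.17249082  0.40322411] [ 0.29465318 -0.00176197 -0.95560264] [325.1922621    0.         281.00884451] [ 0.48789241 -0.17161719  0.26046937]
k1 [0.42579727 0.16244559 0.40239313] [ 0.29300542 -0.00131682 -0.95610987] [325.1922621    0.         281.00884451] [0.50037741 0.16305973 0.25991609]
k2 [0.3448651  0.16210133 0.4031045 ] [ 2.94824502e-01 -5.57742685e-04 -9.55551256e-01] [325.1922621    0.         281.00884451] [0.42043746 0.1633154  0.26045309]
4.3667
```

View pics/w.png

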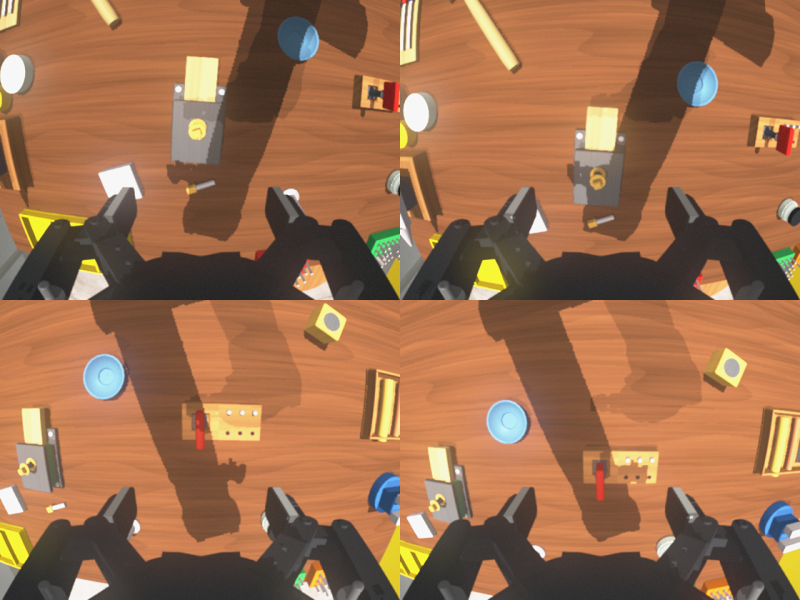

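The montage (half-size tiles, scaled 0.71) shows the clamp roughly aligned with the world axes. The screw is at about (197,129) in c1 and (597,179) in c2. The red wing, radial to the camera, is at (200,430) in k1 and (600,480) in k2. I'll enlarge these regions for exact pixels.

```bash
python3 - <<'E'
from h import *
out=[]
for n,c,w in(("c1",(277,175),120),("c2",(277,240),120),("k1",(295,180),100),("k2",(295,240),100)):
    f=dict(np.load(f"pics/{n}.npz"))["frame"]; h=w*3//4
    x0,y0=c[0]-w//2,c[1]-h//2; print(n,x0,y0,400/w)
    out.append(cv2.resize(f[y0:y0+h,x0:x0+w,::-1],(400,300),interpolation=cv2.INTER_CUBIC))
cv2.imwrite("pics/crop1.png",np.vstack([np.hstack(out[:2]),np.hstack(out[2:])]))
E
```

```text
c1 217 130 3.3333333333333335
c2 217 195 3.3333333333333335
k1 245 143 4.0
k2 245 203 4.0
```

View pics/crop1.png

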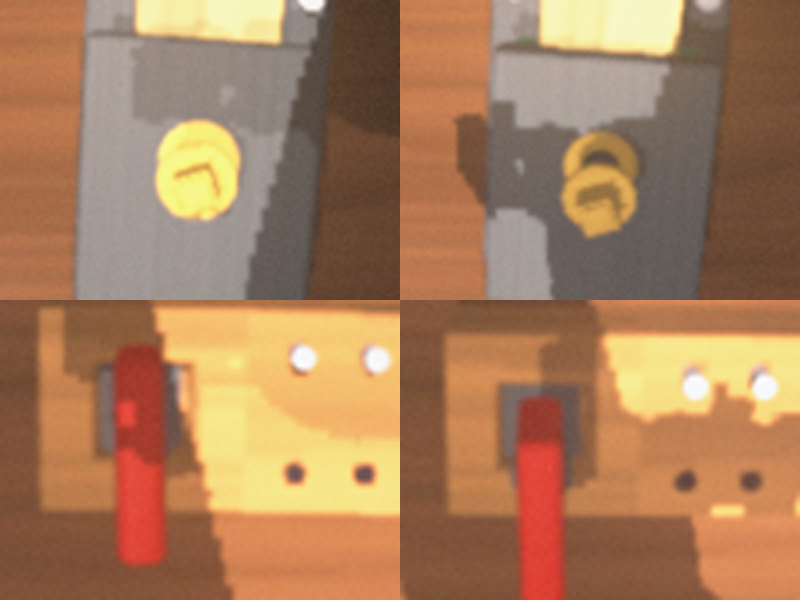

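Crop findings, in crop pixels:
- **Screw, c1:** the leaning flange and square head are at (197,178), over a brass bush at (200,155).
- **Screw, c2:** the head and flange are at (600,205), and the bush with its dark hole is at (600,160).
- **Wing:** spans (140,345)–(140,565) in k1 and starts at (540,398) in k2.

Next I'll measure the wing and take closer views of the screw.

```bash
python3 - <<'E'
from h import *
from station import r
for n,near in(("k1",(281,190)),("k2",(281,258))):
    s=dict(np.load(f"pics/{n}.npz")); m=hsvmask(s,(82,170,60),(96,255,255),near,60)
    k,l,st,_=cv2.connectedComponentsWithStats(m); m=(l==1+np.argmax(st[1:,4])).astype(np.uint8)
    v,u=np.nonzero(m); v0,v1=v.min(),v.max()+0.99
    rows=np.arange(v0+4,v1-3,dtype=int); mid=[u[v==q].mean() for q in rows]; f=np.polyfit(rows,mid,1)
    far=onz(s,(np.polyval(f,v1),v1),.102,True); near=onz(s,(np.polyval(f,v0),v0),.066,True)
    a=onz(s,(np.polyval(f,v1-25),v1-25),.102,True)
    wpx=np.median([np.ptp(u[v==q])+1 for q in rows[-12:]])
    print(n,v0,v1,"far",far,"near",near,"len",np.linalg.norm(far-near-[0,0,.036]),"dir",np.degrees(np.arctan2(*(far-a)[1::-1])),"mid",(far+near)/2,wpx)
# screw close-ups
hx,hy=.568,-.171
P=[(np.pi/2,(.0,0)),(np.pi/2,(.05,0)),(0,(0,-0.0)),(-np.pi/2,(0,0)),(np.pi,(0,0))]
out=[]
for i,(y,d) in enumerate(P):
    try:
        r.reach([hx+d[0],hy+d[1],.17],quat(y)); s=r.snapshot("wrist"); np.savez(f"pics/s{i}.npz",**s)
        c=proj(s,[hx,hy,.075],True); print(i,c,r.read_joint_pos()[5])
        x0,y0=(c-[50,40]).astype(int); print(x0,y0)
        out.append(cv2.resize(s["frame"][y0:y0+80,x0:x0+100,::-1],(266,213),interpolation=cv2.INTER_CUBIC))
    except Exception as e: print(i,e)
while len(out)<6: out.append(out[0]*0)
cv2.imwrite("pics/crop2.png",np.vstack([np.hstack(out[:3]),np.hstack(out[3:])])); print(r.read_t())
E
```

```text
k1 154 209.99 far [0.52102653 0.16102916 0.102     ] near [0.4714256 0.1597489 0.066    ] len 0.049617449625374295 dir 1.036857964480798 mid [0.49622606 0.16038903 0.084     ] 13.0
k2 228 280.99 far [0.52016755 0.16095618 0.102     ] near [0.47340096 0.16023024 0.066     ] len 0.046772226762530233 dir 0.4906473455215383 mid [0.49678425 0.16059321 0.084     ] 11.0
0 [281.47789045 208.59129768] -0.2921337155624334
231 168
1 [280.89325822 142.22666984] -0.2698821714021566
230 102
2 [280.85603866 207.55783826] 1.2777273133010998
230 167
3 [279.20550482 209.58071815] 2.848470603194763
229 169
4 [281.15775376 210.95121046] -1.8631008851813315
231 170
13.025
```

View pics/crop2.png

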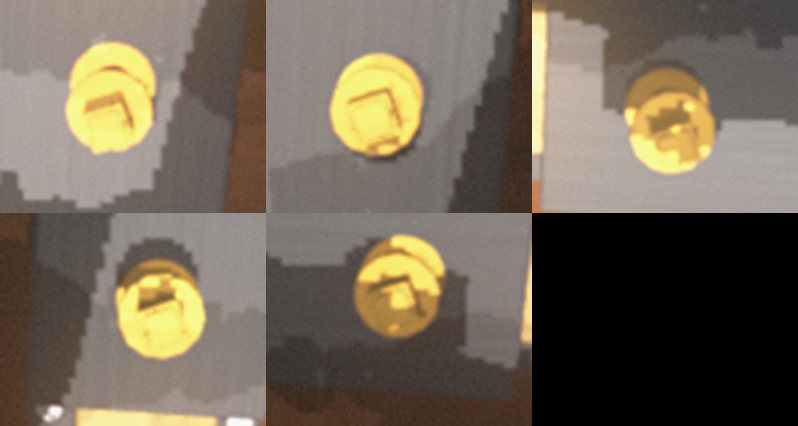

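Crop 2 shows all five close-ups of the screw. The flange and bush discs are clear in each; in view 0 (crop px) the flange is at (109,110) and the bush at (113,85). The square head's edges are turned about +20° counter-clockwise from the world axes. The wing measures 50 mm long, which checks out, with its centre at (0.4965, 0.1605) and yaw about 0.8°. Next I'll triangulate the screw and grasp the key.

```bash
python3 - <<'E'
from h import *
from station import r
O=[(231,168),(230,102),(230,167),(229,169),(231,170)]
T=[(0,0),(266,0),(532,0),(0,213),(266,213)]
F={0:(109,110),2:(672,131),3:(161,315),4:(397,294)}
B={0:(113,85),2:(667,108),3:(158,302),4:(402,278)}
for nm,D in(("flange",F),("bush",B)):
    rs=[];S=[]
    for i,p in D.items():
        s=dict(np.load(f"pics/s{i}.npz")); q=np.array(O[i])+(np.array(p)-T[i]+.5)/2.66-.5
        rs.append(ray(s,q,True)); S.append((s,q))
    P=tri(rs); print(nm,P,"resid px",[np.round(proj(s,P,True)-q,1).tolist() for s,q in S])
r.gripper_to(.085)
q=quat(np.pi/2+.014)
r.reach([.4965,.1605,.20],q)
r.move_linear([.4965,.1605,.0653],q,rate=.1,stop_force=15)
print(r.read_tcp_pos())
r.gripper_to(.0,60); print(r.read_width(),r.read_grasp_force(),r.read_ft_force())
if .008<r.read_width()<.016:
    print(r.move_linear([.4965,.1605,.24],q,rate=.1)); print(r.read_width(),r.read_ft_force(),r.read_t())
    f=r.snapshot("scene")["frame"]; w=r.snapshot("wrist"); np.savez("pics/g.npz",**w)
    cv2.imwrite("pics/grasp.png",np.hstack([cv2.resize(f[150:300,250:400,::-1],(400,400)),cv2.resize(w["frame"][180:420,160:400,::-1],(400,400))]))
E
```

```text
flange [ 0.5691347  -0.17871862  0.07217263] resid px [[-0.1, -0.2], [-0.0, -0.0], [-0.0, 0.1], [-0.2, 0.1]]
bush [ 0.56743974 -0.17810876  0.05181038] resid px [[-0.2, -0.0], [-0.3, 0.2], [-0.2, -0.3], [0.0, 0.1]]
[0.49698384 0.16063072 0.0659652 ]
0.011085086076052943 60.025455057621 [-0.12785775  1.12953947 -0.48737452]
False
0.011219214116040254 [ 0.08356246 -1.29622593 -2.40643117] 19.1667
```

View pics/grasp.png

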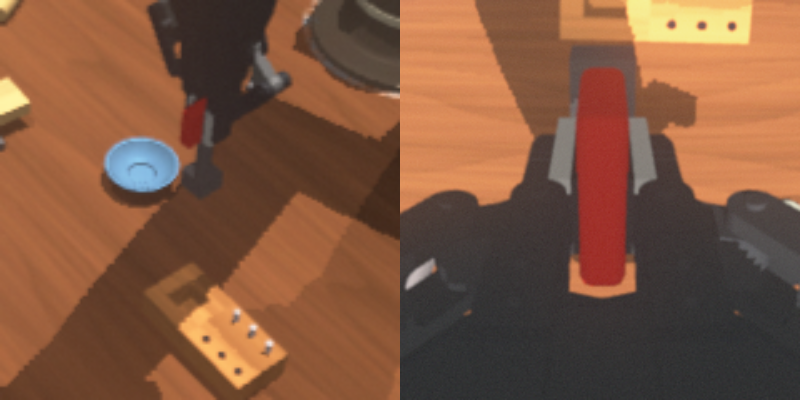

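The grasp is good: the key hangs straight, with the wing centred between the pads (right tile, (602,175)). The bush is at z 0.052 and the screw leans 5.0°, both consistent with what was given. I'll recheck the key's offset in the hand, then fit it along the leaning axis.

```bash
cat >> h.py <<'E'
HOLE=np.array([.5673,-.1780,.05]); LD=np.array([1.7,-.61])/np.hypot(1.7,.61)
OX=float(open("ox").read()) if __import__("os").path.exists("ox") else 0.
def pose(d,yaw,lean=0,hole=HOLE):
    """TCP pose that puts key mouth at distance d from hole along an axis leaning 'lean' rad along LD, key yaw"""
    R=Rot.from_rotvec(lean*np.array([-LD[1],LD[0],0]))*Rot.from_euler("z",yaw)
    p=hole+R.apply([OX,0,d+.060]); q=(R*Rot.from_matrix(np.diag([-1.,1,-1]))).as_quat(); return p,np.r_[q[3],q[:3]]
def keypose(r):
    w=r.read_eef_rot(); R=Rot.from_quat(np.r_[w[1:],w[0]])*Rot.from_matrix(np.diag([-1.,1,-1]))
    return np.array(r.read_tcp_pos())-R.apply([OX,0,.060])-HOLE, R.apply([0,0,1])
E
python3 - <<'E'
from h import *
from station import r
s=dict(np.load("pics/g.npz")); t=np.array(r.read_tcp_pos())
m=hsvmask(s,(82,150,60),(96,255,255),(281,285),75)
k,l,st,_=cv2.connectedComponentsWithStats(m); m=l==1+np.argmax(st[1:,4]); v,u=np.nonzero(m)
v0,v1=v.min(),v.max()+1; um=np.median(u)
zt=t[2]+.036; far=onz(s,(um,v1),zt,True); nt=onz(s,(um,v0),zt,True); nb=onz(s,(um,v0),zt-.036,True)
print(t,v0,v1,um,far-t,nt-t,nb-t)
E
```

```text
[0.49630097 0.16045078 0.23950007] 221 352 281.0 [ 0.02338512 -0.0007511   0.036     ] [-0.03677493 -0.00166113  0.036     ] [-2.40389015e-02 -1.51781492e-03 -2.77555756e-17]
```

```bash
echo .0004 > ox; python3 - <<'E'
from h import *
from station import r
L=.084; psi=np.radians(20)
p,q=pose(.12,psi,L); r.reach(p,q)
p,q=pose(.043,psi,L); r.move_linear(p,q,rate=.08)
f0=np.array(r.read_ft_force()); print("above",keypose(r),f0)
p,q=pose(.0225,psi,L); st=r.move_linear(p,q,rate=.015,stop_force=7)
k,a=keypose(r); print(st,k*1000,np.linalg.norm(k),a,np.array(r.read_ft_force())-f0,r.read_wrist_torque(),r.read_t())
s=r.snapshot("wrist"); f=r.snapshot("scene")["frame"]; np.savez("pics/fit.npz",**s)
cv2.imwrite("pics/fit.png",np.hstack([cv2.resize(f[130:230,170:270,::-1],(400,400),interpolation=cv2.INTER_CUBIC),cv2.resize(s["frame"][130:330,180:380,::-1],(400,400))]))
E
```

```text
above (array([ 0.00386541, -0.00134842,  0.04348142]), array([ 0.07786792, -0.02799701,  0.9965705 ])) [ 1.47681842 -0.07818252 -2.3583539 ]
True [ 3.01464417 -1.01302852 35.03854756] 0.035182582637430876 [ 0.07812183 -0.02825842  0.99654325] [-0.99414356  0.18183076  7.88185521] [ 0.06463072  0.05982312 -0.04413772] 22.425
```

View pics/fit.png

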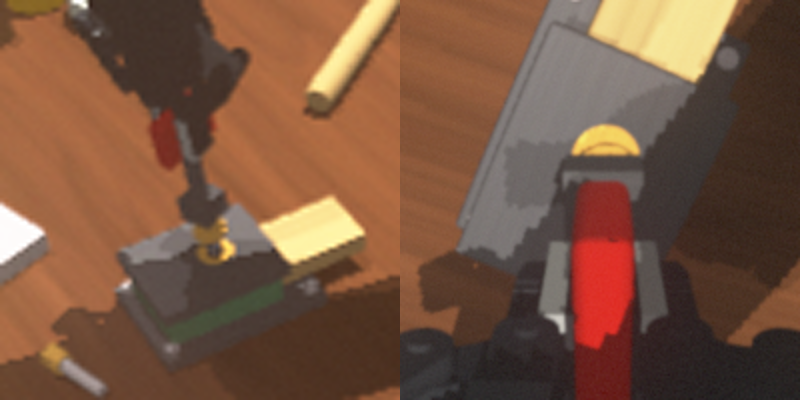

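The key has stopped 3 mm onto the head, with its mouth at 35 mm. The left tile shows the key sitting on the head at (210,215), so it is resting on the chamfer. I'll feel for the flats with small yaw and sideways changes, keeping the force light.

```bash
cat > feel.py <<'E'
from h import *
from station import r
L=.084
def trial(yaw,off,lean=L,stop=7,d0=.037,d1=.0228):
    h=HOLE+np.r_[off,0]
    p,q=pose(d0,np.radians(yaw),lean,h); r.move_linear(p,q,rate=.04)
    p,q=pose(d1,np.radians(yaw),lean,h); st=r.move_linear(p,q,rate=.02,stop_force=stop)
    k,a=keypose(r); d=k@a; print(yaw,np.round(np.array(off)*1000,1),st,"d %.1f"%(d*1000),np.round(r.read_ft_force(),1),np.round(r.read_wrist_torque(),2),"t %.1f"%r.read_t(),flush=True)
    return d
E
python3 - <<'E'
from feel import *
for yaw,off in [(25,(0,0)),(15,(0,0)),(30,(0,0)),(10,(0,0)),(20,(.001,0)),(20,(-.001,0)),(20,(0,.001)),(20,(0,-.001))]:
    if trial(yaw,off)<.030: break
E
```

```text
25 [0 0] True d 35.2 [ 0.1 -0.5  4.5] [0.09 0.1  0.03] t 23.1
15 [0 0] True d 35.2 [-0.8  0.5  4. ] [ 0.03  0.11 -0.01] t 23.7
30 [0 0] True d 35.1 [0.2 0.7 4.4] [0.11 0.12 0.02] t 24.4
10 [0 0] True d 35.1 [ 0.9 -0.3  4.2] [0.09 0.1  0.02] t 25.3
20 [1. 0.] True d 35.1 [-0.   0.   5.1] [ 0.07  0.12 -0.02] t 25.9
20 [-1.  0.] True d 35.2 [0.1 0.5 4.7] [0.05 0.01 0.03] t 26.5
20 [0. 1.] True d 23.1 [-0.1  0.   5.2] [ 0.01 -0.06  0.06] t 27.4
```

Seated: the mouth is at about 23 mm, on the flange, after a +1 mm shift in y. Now I'll bring the screw upright about the hole's mouth, press lightly to square the flange, and check the forces.

```bash
python3 - <<'E'
from feel import *
yaw=np.radians(20); h0=HOLE+[0,.001,0]; h1=HOLE+[0,.0005,0]
def rep(n):
    k,a=keypose(r); print(n,"key",np.round(k*1000,1),"axis",np.round(a,3),"F",np.round(r.read_ft_force(),1),"M",np.round(r.read_wrist_torque(),2),"t %.1f"%r.read_t(),flush=True)
rep("seated")
for f in np.linspace(.2,1,5):
    p,q=pose(.0232,yaw,L*(1-f),h0+(h1-h0)*f); r.move_linear(p,q,rate=.02); rep("%.1f"%f)
p,q=pose(.019,yaw,0,h1); print(r.move_linear(p,q,rate=.006,stop_force=12)); rep("press")
r.dwell(.3); rep("held")
w=r.snapshot("wrist"); f=r.snapshot("scene")["frame"]; np.savez("pics/up.npz",**w,scene=f)
cv2.imwrite("pics/up.png",np.hstack([cv2.resize(f[140:220,180:260,::-1],(400,400),interpolation=cv2.INTER_CUBIC),cv2.resize(w["frame"][130:290,200:360,::-1],(400,400),interpolation=cv2.INTER_CUBIC)]))
E
```

```text
seated key [ 2.2  0.4 23. ] axis [ 0.078 -0.028  0.997] F [-0.1  0.   5.2] M [ 0.01 -0.06  0.06] t 27.4
0.2 key [ 1.5  0.5 23.1] axis [ 0.063 -0.023  0.998] F [1.3 0.9 2.8] M [ 0.17 -0.43 -0.04] t 27.7
0.4 key [ 1.1  0.6 23.2] axis [ 0.047 -0.017  0.999] F [1.4 0.9 2. ] M [ 0.3  -0.42 -0.02] t 27.9
0.6 key [ 0.8  0.5 23.2] axis [ 0.032 -0.012  0.999] F [0.5 1.9 2. ] M [ 0.33 -0.32 -0.03] t 28.2
0.8 key [ 0.4  0.6 23.2] axis [ 0.016 -0.006  1.   ] F [1.4 1.1 3.1] M [ 0.41 -0.38 -0.05] t 28.4
1.0 key [ 0.1  0.6 23.3] axis [ 0. -0.  1.] F [1.3 0.8 3.1] M [ 0.42 -0.32  0.  ] t 28.7
True
press key [ 0.4  0.7 23.1] axis [-0.001 -0.     1.   ] F [-1.  -0.1  5.4] M [0.22 0.27 0.07] t 29.1
held key [ 0.5  0.7 23.1] axis [-0.002 -0.     1.   ] F [-1.2  0.   6.9] M [0.22 0.29 0.01] t 29.4
```

View pics/up.png

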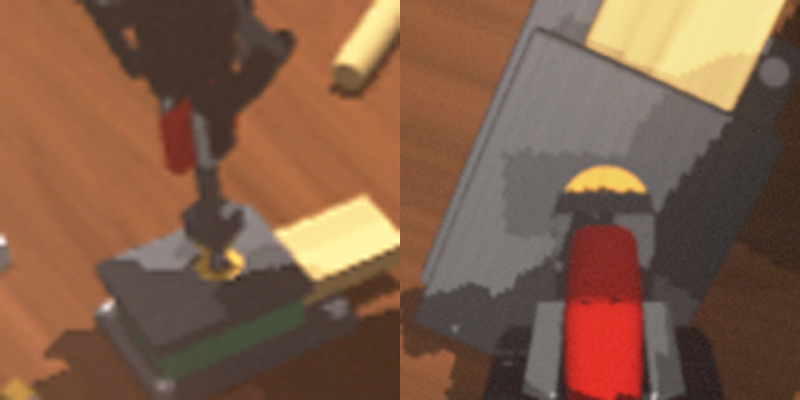

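The key is upright with its mouth flush at 23.1 mm, the same height as when it was aligned with the lean. The left tile shows it seated over the bush at (215,262). I'll rock it slightly under a firmer press to square the flange and take up slack, then make the first small turn.

```bash
cat >> feel.py <<'E'
H1=HOLE+[.0003,.0006,0]
def rep(n):
    k,a=keypose(r); print(n,"key",np.round(k*1000,1),"axis",np.round(a,3),"F",np.round(r.read_ft_force(),1),"M",np.round(r.read_wrist_torque(),2),"t %.1f"%r.read_t(),flush=True)
def press(yaw,lean,F,d=.0234):
    """lower the commanded depth in 0.15 mm steps until the downward force reaches F; returns depth"""
    for _ in range(25):
        p,q=pose(d,yaw,lean,H1); r.move_linear(p,q,rate=.02)
        if r.read_ft_force()[2]>F-2.3: break
        d-=.00015
    return d
E
python3 - <<'E'
from feel import *
yaw=np.radians(20)
d=press(yaw,-.03,15); rep("over d=%.4f"%d)
d=press(yaw,0,25); r.dwell(.4); rep("square d=%.4f"%d)
for i in range(3):
    yaw-=.1; p,q=pose(d,yaw,0,H1); r.reach(p,q); r.dwell(.1); rep("turn %.1f"%(np.radians(20)-yaw))
E
```

```text
over d=0.0213 key [-0.1  0.8 22.9] axis [-0.029  0.01   1.   ] F [-3.   1.5 13.5] M [0.67 0.85 0.01] t 33.3
square d=0.0196 key [ 0.9  0.5 22.6] axis [-0.003  0.001  1.   ] F [-3.4  2.  19.3] M [ 0.53  1.13 -0.04] t 40.0
turn 0.1 key [ 1.   0.4 22.6] axis [-0.003  0.001  1.   ] F [-4.3  1.8 20.3] M [0.47 1.12 0.1 ] t 40.3
turn 0.2 key [ 1.   0.6 22.5] axis [-0.003  0.001  1.   ] F [-3.4  2.4 19.1] M [0.54 1.11 0.08] t 40.7
turn 0.3 key [ 1.1  0.6 22.5] axis [-0.003  0.001  1.   ] F [-3.1  2.4 18.3] M [0.58 1.03 0.1 ] t 41.0
```

Forces are light and the key is square, and it sinks as it turns. I'll continue to about 1.75 rad commanded, following the sink.

```bash
python3 - <<'E'
from feel import *
d0=.0196; T=.3
while T<1.75:
    T=min(T+.145,1.75); p,q=pose(d0-.001*T,np.radians(20)-T,0,H1); r.reach(p,q); rep("turn %.2f"%T)
r.dwell(.2); rep("end")
s=r.snapshot("wrist"); f=r.snapshot("scene")["frame"]; np.savez("pics/turn.npz",**s)
cv2.imwrite("pics/turn.png",np.hstack([cv2.resize(f[140:220,180:260,::-1],(400,400),interpolation=cv2.INTER_CUBIC),cv2.resize(s["frame"][130:290,200:360,::-1],(400,400),interpolation=cv2.INTER_CUBIC)]))
E
```

```text
turn 0.44 key [ 1.1  0.5 22.3] axis [-0.004  0.001  1.   ] F [-3.9  1.3 20.8] M [0.56 1.2  0.01] t 41.3
turn 0.59 key [ 1.1  0.4 22.1] axis [-0.004  0.001  1.   ] F [-4.4  1.9 19.8] M [0.52 1.21 0.05] t 41.6
turn 0.73 key [ 1.1  0.3 22. ] axis [-0.004  0.001  1.   ] F [-4.1  1.4 20. ] M [0.43 1.22 0.05] t 41.8
turn 0.88 key [ 1.   0.2 21.9] axis [-0.003  0.001  1.   ] F [-5.3  1.5 20.7] M [0.45 1.2  0.09] t 42.1
turn 1.02 key [ 0.9  0.3 21.7] axis [-0.003  0.001  1.   ] F [-4.7  0.6 19.7] M [0.4  1.28 0.04] t 42.4
turn 1.17 key [ 0.9  0.2 21.6] axis [-0.003  0.001  1.   ] F [-5.4  1.3 20.9] M [0.34 1.32 0.07] t 42.6
turn 1.31 key [ 0.8  0.1 21.4] axis [-0.003  0.002  1.   ] F [-4.3  0.5 20. ] M [0.31 1.42 0.06] t 42.9
turn 1.46 key [ 0.7  0.2 21.3] axis [-0.003  0.002  1.   ] F [-4.3  0.6 21. ] M [0.39 1.55 0.06] t 43.2
turn 1.60 key [ 0.6  0.2 21.1] axis [-0.003  0.002  1.   ] F [-5.1  1.  21.1] M [0.36 1.56 0.03] t 43.4
turn 1.75 key [ 0.6  0.2 21. ] axis [-0.003  0.002  1.   ] F [-5.4  0.9 21.8] M [0.35 1.59 0.06] t 43.7
end key [ 0.6  0.2 21. ] axis [-0.003  0.002  1.   ] F [-5.7  0.9 21.3] M [0.31 1.65 0.05] t 43.9
```

View pics/turn.png

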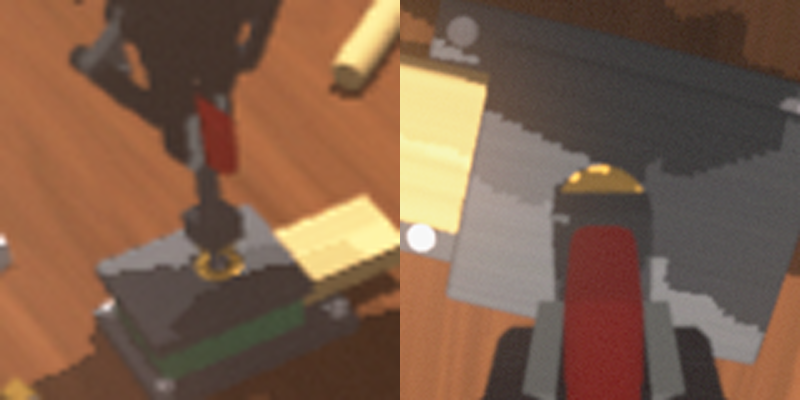

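The key sank 1.5 mm over the last 1.45 rad, matching the thread, and it is still square. I'll relax the press, let go, back straight up and check.

```bash
python3 - <<'E'
from feel import *
y=np.radians(20)-1.75
p,q=pose(.0205,y,0,HOLE+[.0004,.0004,0]); r.move_linear(p,q,rate=.01); rep("relaxed")
r.gripper_to(.05); rep("open"); p=np.array(r.read_tcp_pos())
r.move_linear(p+[0,0,.12],rate=.08); print(r.read_t())
s=r.snapshot("wrist"); f=r.snapshot("scene")["frame"]; np.savez("pics/end.npz",**s)
m=hsvmask(s,(82,150,60),(96,255,255),(281,240),90); c,n=cen(m); zt=.050+.0225+.096
v,u=np.nonzero(m); print(c,n,(v.min(),v.max()))
cv2.imwrite("pics/end.png",np.hstack([cv2.resize(f[120:220,170:270,::-1],(400,400),interpolation=cv2.INTER_CUBIC),cv2.resize(s["frame"][100:300,180:380,::-1],(400,400),interpolation=cv2.INTER_CUBIC)]))
E
```

```text
relaxed key [ 0.2  0.2 21.4] axis [-0.     0.001  1.   ] F [-2.1  0.4  9.7] M [0.1  0.67 0.06] t 44.4
open key [ 0.2  0.5 20. ] axis [ 0.001 -0.     1.   ] F [-0.1  0.5  0.2] M [ 0.01 -0.    0.  ] t 44.9
46.525
[280.72380952 210.6       ] 1050 (np.int64(174), np.int64(245))
```

View pics/end.png

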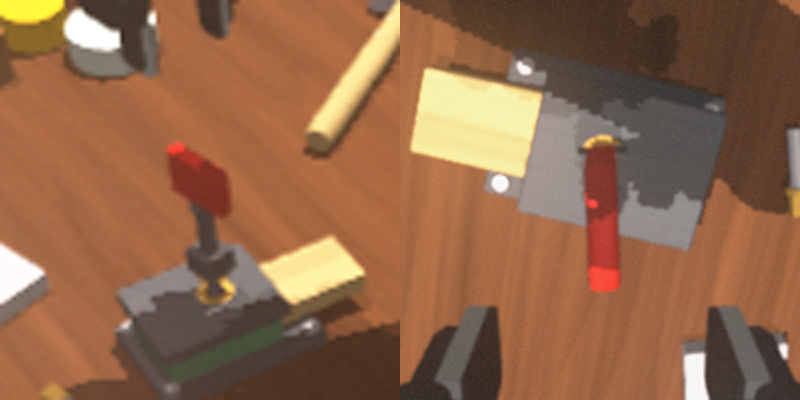

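The key stands alone, right down on the screw: the wing is at (200,180) and the socket on the bush at (212,265) in the left tile. I'll check for lean from the stored image before handing in.

```bash
python3 - <<'E'
from h import *
s=dict(np.load("pics/end.npz")); m=hsvmask(s,(82,150,60),(96,255,255),(281,210),60)
k,l,st,_=cv2.connectedComponentsWithStats(m); v,u=np.nonzero(l==1+np.argmax(st[1:,4]))
zb=.05+.0225+.060; v0,v1=v.min(),v.max()+1
far=onz(s,(u[v>v1-5].mean()+.5,v1),zb+.036,True); near=onz(s,(u[v<v0+5].mean()+.5,v0),zb,True)
mid=(far+near)/2; print(np.linalg.norm((far-near)[:2]),(mid-HOLE)*1000,"lean rad ~",np.linalg.norm((mid-HOLE-[.0004,.0005,0])[:2])/(mid-HOLE)[2])
E
```

```text
0.04761707593640724 [  0.6736031   -1.76408172 100.5       ] lean rad ~ 0.022692075581087184
```

```bash
python3 -c "
from station import r
print(r.finish_job(), r.read_t())"
```

```text
the job is handed in; nothing more can be done
the job is handed in; nothing more can be done
```

The job is handed in, verdict not shown: the key is right down on the screw, turned clockwise about 1.6 rad (judged from how far it sank), leaning about 0.02 rad by camera, and the gripper is clear.

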